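# Snap the last foot cap onto an upturned closet shelf riser

### The job

The shelf riser lies upside down with its four legs pointing up, and one leg is still without its foot cap. Take the loose cap lying on its side on the carton, turn it mouth down over the bare stud and press it straight down until it clicks, then keep pressing until it is fully home. Finish while still pushing the cap down firmly (about 10 N) - do not let go at the end - and leave the other things on the table where they are.

Things in the scene. Friction and masses are not known exactly. Their poses are not given: they have to be found in the camera images.
- cap: loose foot cap: white plastic octagonal cup, 44 mm across flats, 46 mm long, 45 g. Origin: centre of its open mouth; own x axis runs along the cup from mouth to closed crown. Starts lying on a flat on the carton: x axis level, 22 mm above the carton's top, crown to the right (-y), give or take 50 degrees, two upright flats at its sides. Its yaw on the stud does not matter
- cap_crown (a point): centre of the outer face of the loose cap's crown, 46 mm from the mouth along the cap's x axis. The crown is a solid flat disc 8 mm thick, so the cavity is 38 mm deep; the mouth has an inner lip 5 mm long with a 29 mm bore, behind it the bore is 38 mm
- stud_tip (a point): centre of the top of the bare steel stud, 115 mm above the table, z up. Stud: 26 mm dia., 40 mm long, last 9 mm tapering to 18 mm dia.; it stands on a white tube of 40 mm dia. Three sprung steel buttons stick out 4.5 mm around it, centred 26 mm below the tip. Fully home, the cap's crown stops hard on the tip: mouth 38 mm below the tip, outer crown face 8 mm above it
- leg_bare: the leg with the bare stud, any one of the riser's four; origin: foot of the tube on the board, 97 mm below the stud tip. A cap set on the stud rests on the buttons with its mouth 20 mm below the tip (crown face 26 mm above it); about 15 N (10 to 20) straight down gets it past within some 4 mm, then the force drops, it clicks, slips down (18 mm in all) and stays on by itself
- riser: the upturned shelf riser, fixed in place: white board 190 (x) x 270 (y) x 18 mm thick; origin: centre of the board's underside on the table. Four legs stand up at x = +-60, y = +-95 mm; the three finished ones carry identical white caps, whose crowns are 123 mm above the table
- carton: flat cardboard carton fixed on the table, 150 (x) x 130 (y) x 25 mm high; origin: centre of its underside. The loose cap lies on it near its middle
- rail_flange: bystander: steel rail flange, 52 mm dia., 19 mm high, lying on the riser's board between the legs; origin centre of its underside
- screwdriver: bystander: screwdriver lying to the right of the carton
- mallet: bystander: rubber mallet lying beyond the carton
- screw_jar: bystander: clear jar with a steel lid, 56 mm dia., 70 mm high, beyond the riser
- tape_measure: bystander: grey tape measure, 68 x 36 x 62 mm, beyond the riser
- bracket: bystander: white steel shelf bracket, 150 mm long with a 60 mm upright end
- rail_offcut: bystander: steel closet-rail offcut, 25 mm dia., 160 mm long, to the robot's right
Mind the look-alikes: they are no part of the job. Of the things that look like the cap, the middle-sized one is meant.

How it is judged:
By the outcome, as a careful person would: the job done as asked, in the order asked, and still so for the second after the job is handed in, while the arm keeps its last pose, push and grip.
It also fails if it takes over 72 s, if anything falls off the work surface, if the arm or the gripper's body presses on something with over 40 N, if the wrist force passes 120 N, or if a joint passes its speed limit or range.

### The arm

A 6-joint arm with a two-finger parallel gripper is mounted at the origin on the work surface. World frame = base frame: x ahead of the robot, y to its left, z up, the work surface at z = 0. Lengths are in m, angles in rad, forces in N, time in s.
With the tool pointing down it reaches from about 0.275 to 0.75 m from the base axis. Payload 10.2 kg.
Tool frame: the origin (TCP) lies on the centre line of the jaws, within the pads' length; the fingertips stand 19 mm ahead of it and the grasp point (between the pads) is the TCP; z points along the fingers, y is the line along which they close (so a half turn about z gives the same grasp; the last joint's range is limited). The gripper opens to 85 mm and grips with 20 to 120 N. Pads are 22 mm wide; open, the fingers measure 114 mm over their backs; the gripper's body (76 mm by 85 mm) begins 54 mm behind the grasp point. The pads swing forward as they close: fully open they stand 13 mm farther back than shut.
Start: joints at [0.934, 0.313, 1.498, -0, 1.331, -0.223], TCP at [0.211, 0.481, 0.25] pointing down, gripper open.
Joint ranges: [-2.94, 2.94], [-0.97, 2.17], [0.19, 2.56], [-1.23, 4.37], [0.02, 3.11], [-2.88, 2.88]. Speed limits (rad/s): [2.39, 2.39, 3.01, 3.14, 3.14, 3.14].

### API

Orientations are given as a unit quaternion [x, y, z, w].
In Python, from plant import robot gives the robot as it stands. The module is installed in compiled form; this text tells all that it offers.
- The arm moves only by the tool send_rows, never from a script. Its argument "motion" is a list of rows, each a list of 7 numbers: the turn, a rotation vector about the tool's x, y, z in units of 60 degrees (1.0 is 60 degrees), then the shift along the tool's x, y, z in units of 0.5 m (1.0 is 0.5 m), then the finger opening in mm, from 0 to 85.4. In form: [[ax, ay, az, dx, dy, dz, fingers], ...]. A call has 1 to 20 rows; each row is the pose to reach, as a shift and turn from the pose commanded when the call began, along the tool's axes at that moment; what a row does not reach only later rows make up. A row lasts 1/8 s, in which the tool goes at most 62.5 mm and 10.7 degrees, less where a joint would pass 70% of its speed; a pose out of reach is approached as far as the arm can. A call with a number of a shift or a turn outside -1 to 1 is refused whole. A call with a gripper value outside its range is refused whole. The fingers move at their own pace and stop on an object; the grip force is fixed at half the most. Time passes only in rows, so rows that repeat a pose let the fingers close. It gives the time, the measured TCP pose, the force, the opening and the grip force at its end, in the units of the state.
- robot.get_state(): the state, without advancing time (a new reading comes with each control period).
- robot.get_image(name): name is "scene" or "top" or "wrist"; returns a dict with "pixels" (480x640x3 uint8, red, green, blue), "z_map" (480x640 float32, m along the optical axis (not along the pixel's ray), 0 where there is no reading), "mtx" (3x3 intrinsics, pixels), "eye" and "rotation" of the camera in the world. Camera axes: x right, y up, looking along -z (the intrinsics and any distortion apply to the point x, -y, -z); pixel columns grow to the right and rows downward; lengths in m; the calibration is good to about 2 mm. The wrist camera is an equidistant fisheye: a pixel r from the principal point sees the ray r / f radians off the axis. A picture is of the moment at which its call begins.
- robot.hand_in(): hands the job in; it is judged then, once.
Trained networks look in a picture, given as the dict that the camera call returned (one of the last four; its "shot" number tells which), for a name from the list of things; names that differ only in an ending like _2 or _b are one class to them, and where a whole thing is asked for, a point or a joint stands for the part that bears it (a point fixed in the world has none). Each returns a list of dicts, best first, with "confidence" (0 to 1); they miss things now and then, are a little off and sometimes report something else, mostly with a low value. They report only what shows in the picture. A call takes as long as a camera call. They do not tell look-alikes from the thing itself.
- robot.cut_out(picture, label): "region" (480x640 bool, what is visible of it) and "box" ([left, top, width, height] in pixels, round what is visible of it).
- robot.pinpoint(picture, label): "point" ([column, row] in pixels: a listed point, or the origin of a listed thing).
The state is a dict: "t": time; "qpos": joint angles; "joint_vel": joint speeds; "effort": joint torques, N m; "tool_pos": TCP position; "eef_rot": TCP orientation; "wrist_force": force on the tool from outside, world axes, zero at the start; "ft_torque": the same for the moment, N m; "finger_gap": finger opening in m; "gripper_force": force on a finger pad.
Only numpy, scipy, OpenCV 4.12 (cv2) and the standard library are available. Lean on these libraries where they do the work, as an engineer would, in place of code of your own. Each camera call takes 0.05 s, during which the arm holds its last target. There are 200 camera calls.

## Working session

There is one attempt and no reset: what is moved stays moved. The work goes in short steps, Python scripts to look and compute and a tool call to move; the robot and the scene stay as the last step left them, time stands still between calls to the robot, and variables do not carry over. Pictures are saved under pics/ and viewed, at most 10 in all, crops included, and the job is handed in when it is done.

Besides the shell and the picture viewer there is one more tool, called after ">>>" by a JSON object that holds its "fn" and its "kwargs", one argument or row to a line. send_rows: Moves the arm, as the interface text tells. Shifts and turns lie within -1 to 1; 1 stands for 0.5 m of shift or 60 degrees of turn. Its arguments: {"type":"object","properties":{"motion":{"type":"array","items":{"type":"array","items":{"type":"number"}}}},"required":["motion"]}

```bash
mkdir -p pics
cat > h.py <<'E'
import numpy as np, cv2
from plant import robot
from scipy.spatial.transform import Rotation as R
def rot(im):
    r=np.array(im["rotation"],float)
    return r if r.shape==(3,3) else R.from_quat(r).as_matrix()
def cloud(im):
    K=np.array(im["mtx"]); z=im["z_map"]; v,u=np.mgrid[0:480,0:640]
    P=np.stack([(u-K[0,2])/K[0,0]*z,-(v-K[1,2])/K[1,1]*z,-z],-1)
    return P@rot(im).T+np.array(im["eye"])
def ray(im,p):
    K=np.array(im["mtx"]); d=np.array([(p[0]-K[0,2])/K[0,0],-(p[1]-K[1,2])/K[1,1],-1.])
    return rot(im)@d
def atz(im,p,z):
    d=ray(im,p); e=np.array(im["eye"]); return e+d*(z-e[2])/d[2]
E
python3 - <<'E'
from h import *
for n in("top","scene"):
    im=robot.get_image(n); cv2.imwrite(f"pics/{n}0.png",im["pixels"][:,:,::-1])
    print(n,im["eye"],[k for k in im]); C=cloud(im)
    for l in("cap","riser","carton","leg_bare","rail_flange"):
        for d in robot.cut_out(im,l)[:3]:
            m=d["region"]&(im["z_map"]>0); print(l,round(d["confidence"],2),d["box"],np.median(C[m],0).round(3))
    for l,z in(("cap",.047),("cap_crown",.047),("stud_tip",.115),("leg_bare",.018),("riser",0),("carton",0)):
        for d in robot.pinpoint(im,l)[:4]: print(l,round(d["confidence"],2),np.round(d["point"]),atz(im,d["point"],z).round(4))
print(robot.get_state())
E
```

```text
top [ 0.47687948 -0.08922788  1.38291498] ['pixels', 'z_map', 'mtx', 'eye', 'rotation', 'shot']
cap 0.78 [394.7, 249.4, 30.1, 27.8] [ 0.525 -0.293  0.067]
cap 0.73 [311.3, 244.9, 33.0, 34.1] [ 0.531 -0.117  0.054]
cap 0.59 [369.6, 321.9, 17.7, 21.9] [ 0.37  -0.23   0.027]
riser 0.91 [131.9, 191.9, 135.1, 113.4] [0.564 0.181 0.019]
riser 0.54 [320.0, 137.3, 110.0, 43.0] [ 0.75  -0.25   0.025]
carton 0.66 [370.5, 227.6, 62.4, 69.3] [ 0.529 -0.274  0.026]
leg_bare 0.73 [133.9, 224.2, 26.0, 21.6] [0.592 0.275 0.078]
rail_flange 0.71 [194.5, 236.3, 24.9, 22.1] [0.564 0.154 0.027]
cap 0.59 [399. 261.] [ 0.5301 -0.2755  0.047 ]
cap 0.57 [329. 274.] [ 0.5033 -0.1197  0.047 ]
cap 0.52 [368. 331.] [ 0.3764 -0.2046  0.047 ]
cap_crown 0.73 [328. 250.] [ 0.5554 -0.1174  0.047 ]
cap_crown 0.61 [416. 266.] [ 0.5197 -0.3137  0.047 ]
cap_crown 0.5 [384. 333.] [ 0.3709 -0.2399  0.047 ]
stud_tip 0.75 [142. 229.] [0.5973 0.2777 0.115 ]
leg_bare 0.95 [148. 235.] [0.5942 0.2911 0.018 ]
riser 0.81 [198. 247.] [0.5666 0.1813 0.    ]
carton 0.75 [398. 260.] [ 0.5345 -0.2798  0.    ]
scene [ 1.58302347 -0.538
[... 1198 characters left out ...]
.    ]
{'t': 1.2, 'qpos': array([ 9.33585224e-01,  3.12876037e-01,  1.49770021e+00, -1.71100177e-05,
        1.33100237e+00, -2.23424697e-01]), 'joint_vel': array([ 0.00042593,  0.00063145, -0.00144718, -0.00083058,  0.00166867,
       -0.00119333]), 'effort': array([-1.77075541e-03, -4.12162113e+01, -2.59897596e+01, -2.67059959e-04,
        5.68071100e-04, -5.35325469e-06]), 'tool_pos': array([0.21112025, 0.48068364, 0.25030636]), 'eef_rot': array([2.05418367e-01, 9.78674254e-01, 2.91042402e-06, 1.04797558e-05]), 'wrist_force': array([-0.23630757, -0.45448729, -0.59385603]), 'ft_torque': array([ 0.015019  , -0.05269817,  0.0260928 ]), 'gripper_force': 0.0, 'finger_gap': 0.08511522474389746}
```

Run:
```python
from h import *
im=robot.get_image("top"); C=cloud(im); K=im["mtx"]
print(K)
x,y,z=C[...,0],C[...,1],C[...,2]
m=(np.abs(x-.525)<.06)&(np.abs(y+.293)<.06)&(z>.045)
P=C[m]; print(len(P),P.min(0),P.max(0),np.percentile(z[m],[10,50,90]))
r=cv2.minAreaRect((P[:,:2]*1000).astype(np.float32)); print(r)
w,v=np.linalg.eigh(np.cov(P[:,:2].T)); print(P.mean(0),np.sqrt(w),v)
t=P[P[:,2]>.060]; print("top",len(t),cv2.minAreaRect((t[:,:2]*1000).astype(np.float32)))
m=(np.abs(x-.565)<.15)&(np.abs(y-.18)<.18)&(z>.1)
n,L,S,c=cv2.connectedComponentsWithStats(m.astype(np.uint8))
for i in range(1,n):
    if S[i,4]>15: print(S[i],C[L==i].mean(0).round(4),np.median(z[L==i]))
a=im["pixels"][200:310,370:450,::-1]; b=im["pixels"][180:310,125:275,::-1]
A=cv2.resize(a,(400,550),interpolation=cv2.INTER_CUBIC); B=cv2.resize(b,(400,347),interpolation=cv2.INTER_CUBIC)
B=cv2.copyMakeBorder(B,0,203,0,0,cv2.BORDER_CONSTANT); cv2.imwrite("pics/crop.png",np.hstack([A,B]))
```

```text
[[601.36955521   0.         323.17155003]
 [  0.         601.36955521 243.19237163]
 [  0.           0.           1.        ]]
439 [ 0.49689847 -0.32421723  0.04679925] [ 0.55700388 -0.26467939  0.07896909] [0.05777418 0.06748759 0.07263544]
((527.0410766601562, -294.8612976074219), (46.702388763427734, 44.90312957763672), 60.153263092041016)
[ 0.52582963 -0.29362852  0.06615016] [0.0129901  0.01364593] [[-0.8350384   0.55019167]
 [ 0.55019167  0.8350384 ]]
top 361 ((526.3472900390625, -294.56097412109375), (47.717586517333984, 41.68656539916992), 56.75301742553711)
[213 193  22  23 350] [0.6498 0.1042 0.1233] 0.12356165648881845
[134 225  13  13 124] [0.5936 0.2824 0.112 ] 0.11275670089918477
[230 247  21  23 348] [0.5357 0.069  0.1237] 0.12390665500979048
[142 274  22  23 367] [0.48   0.2502 0.1231] 0.12337113047789972
```

View pics/top0.png

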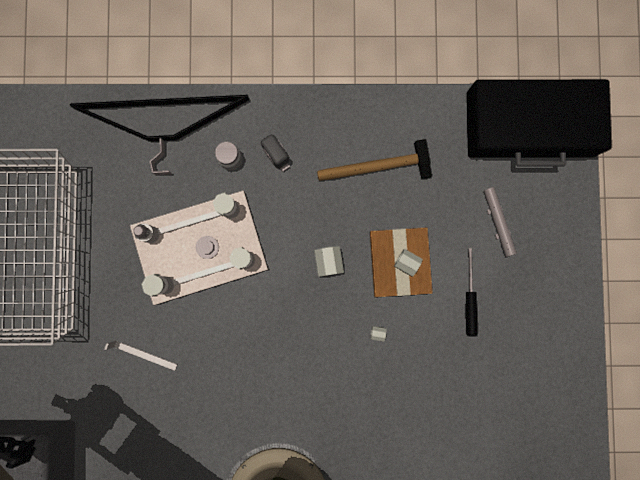

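View pics/crop.png

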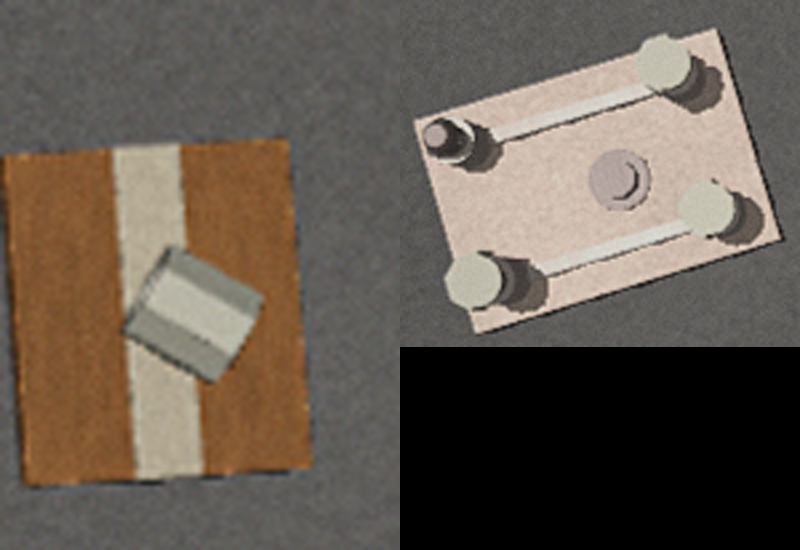

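View pics/scene0.png

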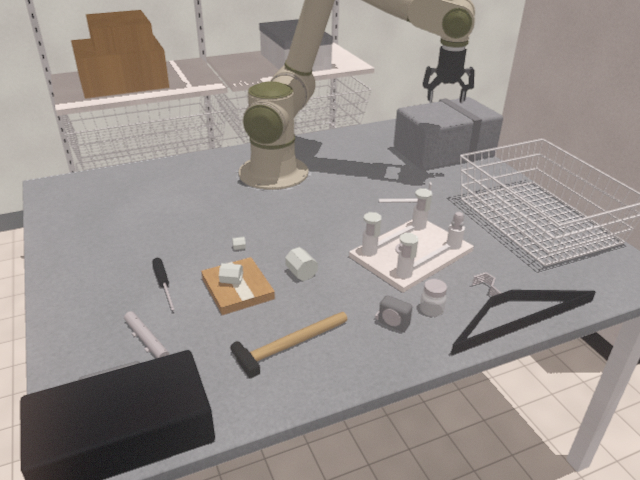

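Top view: the loose middle cap is on the carton at about (408,262), with its crown to the lower right (yaw about -120°). The bare stud is at (142,230). The larger look-alike (329,262) and the smaller one (378,334) are left alone. Plan: grip the side flats with the tool tilted 40° at the pick, so it ends 50° from vertical at the stud.

```bash
cat >> h.py <<'E'
def toolR(yaw,psi):
    """tilt psi deg from straight down towards horizontal heading yaw (deg); tool -x is the 'up-turned' side"""
    h=np.array([np.cos(np.radians(yaw)),np.sin(np.radians(yaw)),0]); s=np.radians(psi)
    z=h*np.sin(s)+np.array([0,0,-np.cos(s)]); x=-h*np.cos(s)+np.array([0,0,-np.sin(s)])
    return R.from_matrix(np.stack([x,np.cross(z,x),z],1))
def delta(p,Rt,ref=None):
    s=robot.get_state() if ref is None else ref
    R0=R.from_quat(s["eef_rot"]); rv=(R0.inv()*Rt).as_rotvec()/np.radians(60)
    d=R0.inv().apply(np.array(p)-s["tool_pos"])/.5
    print("rot",rv.round(4),"shift",d.round(4))
E
python3 - <<'E'
from h import *
print(toolR(-120,0).as_matrix().round(2),R.from_quat(robot.get_state()["eef_rot"]).as_matrix().round(2))
delta([.526,-.2945,.2],toolR(-120,0)); delta([.526,-.2945,.2],toolR(-120,-40))
E
```

```text
[[ 0.5   0.87  0.  ]
 [ 0.87 -0.5   0.  ]
 [ 0.    0.   -1.  ]] [[-0.92  0.4   0.  ]
 [ 0.4   0.92  0.  ]
 [-0.    0.   -1.  ]]
rot [ 1.0000e-04 -0.0000e+00  1.6049e+00] shift [-1.2    -1.1664  0.1005]
rot [-0.5577  0.4996  1.5326] shift [-1.2    -1.1664  0.1005]
```

>>> {"fn": "send_rows", "kwargs": {
  "motion": [
    [0,0,0.18,-0.08,-0.08,0,85],
    [0,0,0.36,-0.18,-0.18,0,85],
    [0,0,0.54,-0.28,-0.28,0,85],
    [0,0,0.7,-0.38,-0.38,0,85],
    [0,0,0.85,-0.48,-0.48,0,85],
    [0,0,0.95,-0.58,-0.58,0,85],
    [0,0,1,-0.68,-0.68,0,85],
    [0,0,1,-0.78,-0.78,0,85],
    [0,0,1,-0.8,-0.8,0,85],
    [0,0,1,-0.8,-0.8,0,85],
    [0,0,1,-0.8,-0.8,0,85],
    [0,0,1,-0.8,-0.8,0,85]
  ]
}}

```text
t: 2.75
tool_pos: [0.4162, -0.0452, 0.2504]
eef_rot: [0.667, 0.745, 0.0, -0.0]
wrist_force: [-0.1, 0.3, 0.2]
finger_gap: 0.085
gripper_force: 0.0
```

Run:
```python
from h import *
s=robot.get_state();print(s["t"],s["tool_pos"],s["qpos"].round(2),R.from_quat(s["eef_rot"]).as_matrix().round(2))
delta([.526,-.2945,.17],toolR(-120,-40))
```

```text
2.75 [ 0.41617406 -0.04522613  0.25036007] [-0.39  0.08  1.79  0.    1.28 -0.5 ] [[-0.11  0.99 -0.  ]
 [ 0.99  0.11  0.  ]
 [ 0.   -0.   -1.  ]]
rot [-0.2116  0.6436  0.5811] shift [-0.5199  0.1629  0.1606]
```

>>> {"fn": "send_rows", "kwargs": {
  "motion": [
    [-0.03,0.09,0.08,-0.08,0.025,0.02,85],
    [-0.06,0.18,0.16,-0.16,0.05,0.04,85],
    [-0.09,0.27,0.24,-0.24,0.075,0.06,85],
    [-0.12,0.36,0.32,-0.32,0.1,0.08,85],
    [-0.15,0.45,0.4,-0.4,0.125,0.11,85],
    [-0.18,0.54,0.49,-0.46,0.145,0.14,85],
    [-0.2116,0.6436,0.5811,-0.52,0.163,0.16,85],
    [-0.2116,0.6436,0.5811,-0.52,0.163,0.16,85],
    [-0.2116,0.6436,0.5811,-0.52,0.163,0.16,85],
    [-0.2116,0.6436,0.5811,-0.52,0.163,0.16,85],
    [-0.2116,0.6436,0.5811,-0.52,0.163,0.16,85]
  ]
}}

```text
t: 4.12
tool_pos: [0.5263, -0.2951, 0.1711]
eef_rot: [0.814, 0.47, 0.296, -0.17]
wrist_force: [-0.2, -1.1, -0.2]
finger_gap: 0.085
gripper_force: 0.0
```

Run:
```python
from h import *
s=robot.get_state();print(s["t"],s["tool_pos"],s["qpos"].round(2),R.from_quat(s["eef_rot"]).as_matrix().round(2))
delta([.526,-.2945,.08],toolR(-120,-40));delta([.526,-.2945,.049],toolR(-120,-40))
im=robot.get_image("wrist");cv2.imwrite("pics/w1.png",im["pixels"][:,:,::-1]);print(im["mtx"],im["eye"])
im=robot.get_image("scene");C=cloud(im)
cv2.imwrite("pics/s1.png",cv2.resize(im["pixels"][120:320,140:400,::-1],(780,600)))
```

```text
4.125 [ 0.52632689 -0.29506602  0.17108037] [-0.95  0.64  1.35  0.63  1.49 -0.59] [[ 0.38  0.87  0.32]
 [ 0.66 -0.5   0.56]
 [ 0.64  0.   -0.77]]
rot [0.0009 0.0009 0.0008] shift [-0.1165 -0.0014  0.1401]
rot [0.0009 0.0009 0.0008] shift [-0.1563 -0.0014  0.1876]
[[371.64829954   0.         324.14743036]
 [  0.         371.64829954 249.59575403]
 [  0.           0.           1.        ]] [ 0.51820362 -0.30829195  0.31867946]
```

View pics/w1.png

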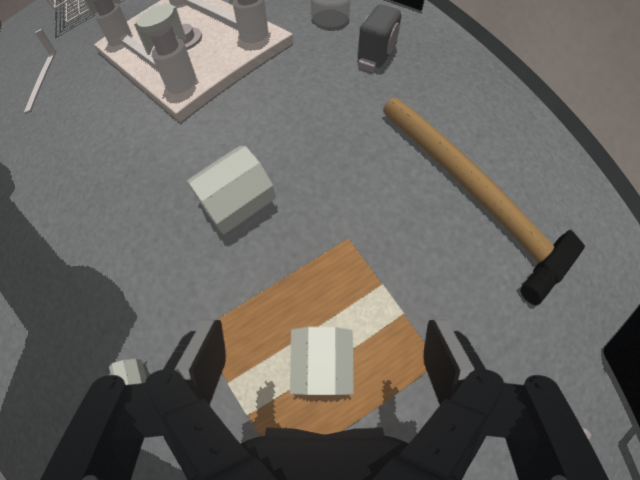

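Cap is centred between the open fingers at (322,360), its axis vertical in the image. The camera sits on the tool's +x side, and would hang low among the legs at the stud. I'll half-turn the tool about z so it ends up on top instead.

>>> {"fn": "send_rows", "kwargs": {
  "motion": [
    [0,0,0.16,0,0,0,85],
    [0,0,0.32,0,0,0,85],
    [0,0,0.48,0,0,0,85],
    [0,0,0.64,0,0,0,85],
    [0,0,0.8,0,0,0,85],
    [0,0,0.96,0,0,0,85],
    [0,0,1,0,0,0,85],
    [0,0,1,0,0,0,85]
  ]
}}

```text
t: 5.22
tool_pos: [0.526, -0.2958, 0.1704]
eef_rot: [0.94, -0.0, 0.171, -0.296]
wrist_force: [-0.6, -0.4, 0.1]
finger_gap: 0.085
gripper_force: 0.0
```

>>> {"fn": "send_rows", "kwargs": {
  "motion": [
    [0,0,0.16,0,0,0,85],
    [0,0,0.32,0,0,0,85],
    [0,0,0.48,0,0,0,85],
    [0,0,0.64,0,0,0,85],
    [0,0,0.8,0,0,0,85],
    [0,0,0.96,0,0,0,85],
    [0,0,1,0,0,0,85],
    [0,0,1,0,0,0,85]
  ]
}}

```text
t: 6.22
tool_pos: [0.526, -0.2958, 0.1704]
eef_rot: [0.814, -0.47, 0.001, -0.342]
wrist_force: [0.1, 0.2, 0.0]
finger_gap: 0.0851
gripper_force: 0.0
```

>>> {"fn": "send_rows", "kwargs": {
  "motion": [
    [0,0,0.16,0,0,0,85],
    [0,0,0.32,0,0,0,85],
    [0,0,0.48,0,0,0,85],
    [0,0,0.64,0,0,0,85],
    [0,0,0.8,0,0,0,85],
    [0,0,0.96,0,0,0,85],
    [0,0,1,0,0,0,85],
    [0,0,1,0,0,0,85]
  ]
}}

```text
t: 7.22
tool_pos: [0.526, -0.2959, 0.1703]
eef_rot: [-0.47, 0.814, 0.17, 0.296]
wrist_force: [0.4, 1.0, 0.4]
finger_gap: 0.0848
gripper_force: 0.0
```

```bash
cat >> h.py <<'E'
def flipR(yaw,psi): return toolR(yaw,psi)*R.from_rotvec([0,0,np.pi])
def fish(im,p,z=None):
    K=np.array(im["mtx"]); v=np.array([(p[0]-K[0,2])/K[0,0],(p[1]-K[1,2])/K[1,1]]); th=np.hypot(*v)
    d=rot(im)@np.array([v[0]/th*np.sin(th),-v[1]/th*np.sin(th),-np.cos(th)])
    e=np.array(im["eye"]); return e+d*(z-e[2])/d[2]
E
python3 - <<'E'
from h import *
s=robot.get_state();print(s["t"],s["tool_pos"],s["qpos"].round(2))
im=robot.get_image("wrist")
for l,z in (("cap",.047),("cap_crown",.047)):
    for d in robot.pinpoint(im,l)[:3]: print(l,d["confidence"],d["point"],fish(im,d["point"],z).round(4))
for d in robot.cut_out(im,"cap")[:3]:
    m=d["region"]; c=np.argwhere(m).mean(0)[::-1]; print(d["box"],d["confidence"],fish(im,c,.06).round(4))
for z in(.09,.05): delta([.526,-.2945,z],flipR(-120,-40))
E
```

```text
7.225 [ 0.52600859 -0.29586509  0.17031331] [-0.95  0.65  1.35  0.63  1.49  2.55]
cap 0.83 [327.1, 164.8] [ 0.5365 -0.2741  0.047 ]
cap 0.61 [567.6, 116.5] [ 0.3833 -0.2483  0.047 ]
cap_crown 0.89 [385.4, 260.5] [ 0.551 -0.142  0.047]
cap_crown 0.88 [569.9, 83.7] [ 0.3804 -0.2736  0.047 ]
cap_crown 0.72 [328.5, 108.4] [ 0.5139 -0.3124  0.047 ]
[287.7, 84.1, 85.4, 107.2] 0.93 [ 0.5187 -0.3044  0.06  ]
[369.0, 209.5, 85.5, 74.9] 0.89 [ 0.5172 -0.17    0.06  ]
[546.0, 70.8, 46.0, 63.6] 0.57 [ 0.3875 -0.2734  0.06  ]
rot [-0.001  -0.0001  0.0001] shift [0.1014 0.0015 0.1246]
rot [-0.001  -0.0001  0.0001] shift [0.1528 0.0016 0.1859]
```

>>> {"fn": "send_rows", "kwargs": {
  "motion": [
    [0,0,0,0.03,0.001,0.037,85],
    [0,0,0,0.06,0.001,0.073,85],
    [0,0,0,0.09,0.001,0.11,85],
    [0,0,0,0.11,0.001,0.134,85],
    [0,0,0,0.125,0.001,0.152,85],
    [0,0,0,0.14,0.001,0.17,85],
    [0,0,0,0.153,0.001,0.186,85],
    [0,0,0,0.153,0.001,0.186,85],
    [0,0,0,0.153,0.001,0.186,85]
  ]
}}

```text
t: 8.55
tool_pos: [0.5263, -0.2948, 0.0503]
eef_rot: [-0.469, 0.814, 0.17, 0.296]
wrist_force: [-1.0, 0.0, 0.4]
finger_gap: 0.085
gripper_force: 0.0
```

>>> {"fn": "send_rows", "kwargs": {
  "motion": [
    [0,0,0,0,0,0,60],
    [0,0,0,0,0,0,48],
    [0,0,0,0,0,0,30],
    [0,0,0,0,0,0,30],
    [0,0,0,0,0,0,30],
    [0,0,0,0,0,0,30],
    [0,0,0,0,0,0,30],
    [0,0,0,0,0,0,30]
  ]
}}

```text
t: 9.55
tool_pos: [0.5263, -0.295, 0.0503]
eef_rot: [-0.469, 0.814, 0.17, 0.296]
wrist_force: [-1.9, -2.5, 5.9]
finger_gap: 0.0432
gripper_force: 61.5
```

>>> {"fn": "send_rows", "kwargs": {
  "motion": [
    [0,0,0,-0.01,0,-0.012,30],
    [0,0,0,-0.03,0,-0.036,30],
    [0,0,0,-0.07,0,-0.083,30],
    [0,0,0,-0.11,0,-0.131,30],
    [0,0,0,-0.15,0,-0.179,30],
    [0,0,0,-0.19,0,-0.226,30],
    [0,0,0,-0.23,0,-0.274,30],
    [0,0,0,-0.25,0,-0.298,30],
    [0,0,0,-0.25,0,-0.298,30]
  ]
}}

```text
t: 10.68
tool_pos: [0.5262, -0.2946, 0.245]
eef_rot: [-0.47, 0.814, 0.17, 0.296]
wrist_force: [-0.3, -0.3, -1.2]
finger_gap: 0.0432
gripper_force: 61.0
```

Run:
```python
from h import *
s=robot.get_state();print(s["t"],s["tool_pos"],s["qpos"].round(2),s["wrist_force"],s["finger_gap"])
delta([.56,-.2,.25],flipR(-80,-10)); delta([.58,-.05,.26],flipR(-40,10))
# stud from caps again, tight height band
for k in range(2):
    im=robot.get_image("top");C=cloud(im);x,y,z=C[...,0],C[...,1],C[...,2]
    m=(np.abs(x-.565)<.15)&(np.abs(y-.18)<.18)&(z>.119)
    n,L,S,c=cv2.connectedComponentsWithStats(m.astype(np.uint8)); q=[]
    for i in range(1,n):
        if S[i,4]>50:
            r=cv2.minAreaRect(C[L==i][:,:2].astype(np.float32)*1000); cc=atz(im,c[i],.123); q.append(cc); print(C[L==i].mean(0).round(4),cc.round(4),r[1])
    if len(q)==3:
        q=np.array(sorted(q,key=lambda a:-a[0]))  # A,B,C
        print("stud",q[0]+q[2]-q[1], np.linalg.norm(q[0]-q[1]),np.linalg.norm(q[1]-q[2]))
```

```text
10.675 [ 0.52619889 -0.29462026  0.24504295] [-0.95  0.57  1.28  0.63  1.62  2.64] [-0.31527961 -0.33148693 -1.21880908] 0.04322891851361518
rot [-0.2863  0.4779 -0.6116] shift [-0.1579  0.0363  0.1193]
rot [-0.3555  0.6882 -1.3246] shift [-0.3853  0.152   0.2834]
[0.6504 0.1044 0.1241] [0.6505 0.1046 0.123 ] (42.51144790649414, 42.19123077392578)
[0.5357 0.0691 0.1241] [0.5358 0.0693 0.123 ] (42.326805114746094, 42.6792106628418)
[0.48   0.2504 0.1237] [0.48   0.2506 0.123 ] (41.91683578491211, 42.87651062011719)
stud [0.59473024 0.28590642 0.123     ] 0.12007160636880647 0.18967388817100456
[0.6503 0.1044 0.1241] [0.6504 0.1046 0.123 ] (42.41312789916992, 42.418601989746094)
[0.5355 0.0691 0.1239] [0.5356 0.0692 0.123 ] (41.83616638183594, 41.97185134887695)
[0.4802 0.2505 0.1236] [0.4802 0.2507 0.123 ] (43.18288803100586, 43.0448112487793)
stud [0.5950038  0.28599734 0.123     ] 0.12014938798961478 0.18970267078029682
```

>>> {"fn": "send_rows", "kwargs": {
  "motion": [
    [-0.05,0.08,-0.1,-0.03,0.006,0.02,30],
    [-0.1,0.16,-0.2,-0.06,0.012,0.04,30],
    [-0.14,0.24,-0.3,-0.09,0.018,0.06,30],
    [-0.19,0.32,-0.4,-0.12,0.024,0.08,30],
    [-0.24,0.4,-0.5,-0.14,0.03,0.1,30],
    [-0.286,0.478,-0.61,-0.158,0.036,0.119,30],
    [-0.286,0.478,-0.61,-0.158,0.036,0.119,30],
    [-0.286,0.478,-0.61,-0.158,0.036,0.119,30]
  ]
}}

```text
t: 11.78
tool_pos: [0.5598, -0.2006, 0.2487]
eef_rot: [0.762, -0.642, -0.069, -0.057]
wrist_force: [-0.5, -0.7, -1.1]
finger_gap: 0.0428
gripper_force: 60.9
```

Run:
```python
from h import *
s=robot.get_state();print(s["t"],s["tool_pos"],s["qpos"].round(2),s["finger_gap"])
delta([.57,0,.27],flipR(-40,10))
```

```text
11.775 [ 0.55977206 -0.20055909  0.24871775] [-0.59  0.52  1.2   0.13  1.54  2.37] 0.04284678766172789
rot [ 3.000e-04  3.234e-01 -6.739e-01] shift [-0.3932 -0.0881  0.0274]
```

>>> {"fn": "send_rows", "kwargs": {
  "motion": [
    [0,0.04,-0.08,-0.05,-0.01,0.003,30],
    [0,0.08,-0.16,-0.1,-0.022,0.006,30],
    [0,0.12,-0.24,-0.15,-0.033,0.01,30],
    [0,0.16,-0.33,-0.2,-0.044,0.014,30],
    [0,0.2,-0.42,-0.25,-0.055,0.017,30],
    [0,0.24,-0.5,-0.3,-0.066,0.02,30],
    [0,0.28,-0.59,-0.35,-0.077,0.024,30],
    [0,0.323,-0.674,-0.393,-0.088,0.027,30],
    [0,0.323,-0.674,-0.393,-0.088,0.027,30],
    [0,0.323,-0.674,-0.393,-0.088,0.027,30]
  ]
}}

```text
t: 13.02
tool_pos: [0.5698, -0.0009, 0.2703]
eef_rot: [0.936, -0.341, 0.082, 0.03]
wrist_force: [-0.3, -0.4, -0.6]
finger_gap: 0.043
gripper_force: 61.0
```

Run:
```python
from h import *
s=robot.get_state();print(s["t"],s["tool_pos"],s["qpos"].round(2),s["finger_gap"])
delta([.57,.15,.27],flipR(5,30))
```

```text
13.025 [ 0.56978068 -0.00092543  0.27027619] [-0.17  0.33  1.43 -0.09  1.23  2.12] 0.04299942045624267
rot [ 0.2589  0.316  -0.7088] shift [-0.191  -0.2313 -0.0334]
```

>>> {"fn": "send_rows", "kwargs": {
  "motion": [
    [0.03,0.04,-0.09,-0.025,-0.03,-0.004,30],
    [0.065,0.08,-0.18,-0.05,-0.06,-0.008,30],
    [0.1,0.12,-0.27,-0.075,-0.09,-0.012,30],
    [0.13,0.16,-0.36,-0.1,-0.12,-0.016,30],
    [0.16,0.2,-0.45,-0.125,-0.15,-0.02,30],
    [0.2,0.24,-0.54,-0.15,-0.18,-0.025,30],
    [0.23,0.28,-0.63,-0.17,-0.21,-0.03,30],
    [0.259,0.316,-0.709,-0.191,-0.231,-0.033,30],
    [0.259,0.316,-0.709,-0.191,-0.231,-0.033,30],
    [0.259,0.316,-0.709,-0.191,-0.231,-0.033,30]
  ]
}}

```text
t: 14.28
tool_pos: [0.5699, 0.15, 0.27]
eef_rot: [0.965, 0.042, 0.259, -0.011]
wrist_force: [0.1, 0.4, 0.1]
finger_gap: 0.0429
gripper_force: 61.0
```

Run:
```python
from h import *
s=robot.get_state();print(s["t"],s["tool_pos"],s["qpos"].round(2),s["finger_gap"])
delta([.5949,.286,.25],flipR(45,50));delta([.5949,.286,.25],flipR(35,50))
```

```text
14.275 [0.56985975 0.14997538 0.27002357] [0.05 0.21 1.67 0.03 0.74 1.52] 0.04285260328091571
rot [ 0.4309  0.3197 -0.5128] shift [ 0.0438 -0.2667  0.0714]
rot [ 0.3232  0.3257 -0.3845] shift [ 0.0438 -0.2667  0.0714]
```

>>> {"fn": "send_rows", "kwargs": {
  "motion": [
    [0.06,0.04,-0.07,0.005,-0.035,0.01,30],
    [0.12,0.09,-0.14,0.01,-0.07,0.02,30],
    [0.17,0.13,-0.21,0.016,-0.1,0.03,30],
    [0.22,0.17,-0.28,0.022,-0.135,0.04,30],
    [0.28,0.21,-0.35,0.028,-0.17,0.05,30],
    [0.33,0.25,-0.41,0.034,-0.2,0.058,30],
    [0.38,0.29,-0.46,0.039,-0.235,0.065,30],
    [0.431,0.32,-0.513,0.044,-0.267,0.071,30],
    [0.431,0.32,-0.513,0.044,-0.267,0.071,30],
    [0.431,0.32,-0.513,0.044,-0.267,0.071,30],
    [0.431,0.32,-0.513,0.044,-0.267,0.071,30]
  ]
}}

```text
t: 15.65
tool_pos: [0.5941, 0.287, 0.2506]
eef_rot: [0.837, 0.348, 0.391, -0.162]
wrist_force: [0.4, -0.2, -1.6]
finger_gap: 0.0431
gripper_force: 61.0
```

Run:
```python
from h import *
s=robot.get_state();print(s["t"],s["tool_pos"],s["qpos"].round(2),s["finger_gap"])
delta([.5949,.286,.18],flipR(45,50))
im=robot.get_image("top");C=cloud(im);x,y,z=C[...,0],C[...,1],C[...,2]
m=(np.abs(x-.595)<.06)&(np.abs(y-.286)<.06)&(z>.2)
px=im["pixels"].astype(int); print("n",m.sum())
for l in("cap_crown","cap"):
    for d in robot.pinpoint(im,l)[:6]: print("top",l,d["confidence"],d["point"],atz(im,d["point"],.273).round(4))
sc=robot.get_image("scene"); a=sc["pixels"][130:290,340:540,::-1]; b=im["pixels"][190:310,95:245,::-1]
cv2.imwrite("pics/p1.png",np.hstack([cv2.resize(a,(400,320)),cv2.resize(b,(400,320),interpolation=cv2.INTER_CUBIC)]))
for l in("cap_crown","cap"):
    for d in robot.pinpoint(sc,l)[:6]: print("scene",l,d["confidence"],d["point"])
```

```text
15.65 [0.59414594 0.28696032 0.25056785] [0.09 0.33 1.71 1.01 0.62 0.16] 0.04309913142084222
rot [-0.001  -0.0006  0.0023] shift [-0.1084  0.0023  0.0904]
n 1550
top cap_crown 0.94 [328.1, 250.0] [ 0.5425 -0.1124  0.273 ]
top cap_crown 0.69 [112.9, 220.9] [0.5981 0.2848 0.273 ]
top cap_crown 0.46 [383.7, 334.1] [ 0.3876 -0.2135  0.273 ]
top cap 0.96 [119.9, 221.6] [0.5968 0.2719 0.273 ]
top cap 0.89 [328.5, 274.7] [ 0.4968 -0.1129  0.273 ]
top cap 0.61 [232.6, 158.1] [0.715  0.0647 0.273 ]
top cap 0.5 [370.6, 328.5] [ 0.3979 -0.1895  0.273 ]
scene cap_crown 0.85 [472.5, 158.3]
scene cap_crown 0.78 [306.5, 269.5]
scene cap_crown 0.59 [234.0, 242.4]
scene cap 0.79 [468.6, 172.3]
scene cap 0.77 [291.9, 257.9]
scene cap 0.44 [243.1, 240.2]
```

View pics/p1.png

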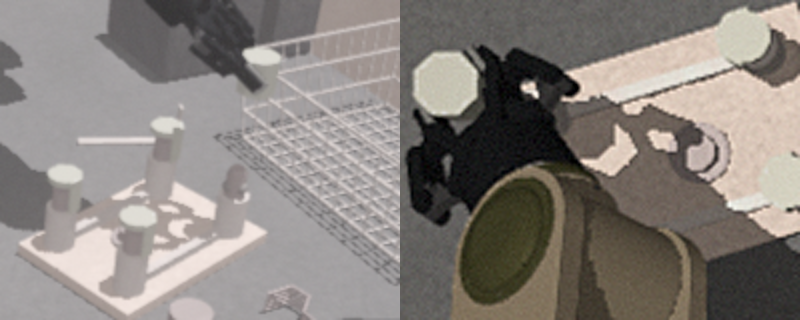

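The cap is held crown up (crown at about (113,221) in the full top view) over the stud. Next I measure the crown's offset and tilt.

```bash
cat > crown.py <<'E'
from h import *
def crown(zc):
    im=robot.get_image("top");C=cloud(im);z=C[...,2]; px=im["pixels"].astype(int)
    m=((px.min(2)>125)&(abs(z-zc)<.012)&(abs(C[...,0]-.595)<.05)&(abs(C[...,1]-.286)<.05)).astype(np.uint8)
    n,L,S,c=cv2.connectedComponentsWithStats(m); i=1+S[1:,4].argmax(); k=L==i
    zz=np.median(z[k]); P=C[k]; A=np.c_[P[:,:2]-P[:,:2].mean(0),np.ones(len(P))]; A=np.linalg.lstsq(A,P[:,2],rcond=None)[0]
    cnt=cv2.findContours(k.astype(np.uint8),0,2)[0][0]; (u,v),r=cv2.minEnclosingCircle(cnt)
    print("area",S[i],"z",zz,"cen",atz(im,c[i],zz).round(4),"circ",atz(im,(u,v),zz).round(4),r,"tilt",A[:2].round(3))
E
python3 - <<'E'
from crown import *
s=robot.get_state();print(s["tool_pos"])
crown(s["tool_pos"][2]+.023);crown(s["tool_pos"][2]+.023)
E
```

```text
[0.5940096  0.2873385  0.25033831]
area [100 210  24  23 461] z 0.27174878255950263 cen [0.5977 0.2877 0.2717] circ [0.5974 0.2875 0.2717] 12.551719665527344 tilt [ 0.013 -0.025]
area [100 210  24  23 461] z 0.27154153399144265 cen [0.5979 0.2877 0.2715] circ [0.5975 0.2876 0.2715] 12.551719665527344 tilt [-0.005 -0.007]
```

Run:
```python
from h import *
delta([.5912,.2856,.16],flipR(45,50))
```

```text
rot [-0.0019 -0.0006  0.003 ] shift [-0.1426 -0.0017  0.111 ]
```

>>> {"fn": "send_rows", "kwargs": {
  "motion": [
    [-0.002,0,0.003,-0.02,-0.002,0.016,30],
    [-0.002,0,0.003,-0.04,-0.002,0.032,30],
    [-0.002,0,0.003,-0.065,-0.002,0.05,30],
    [-0.002,0,0.003,-0.09,-0.002,0.07,30],
    [-0.002,0,0.003,-0.115,-0.002,0.09,30],
    [-0.002,0,0.003,-0.13,-0.002,0.102,30],
    [-0.002,0,0.003,-0.1426,-0.0017,0.111,30],
    [-0.002,0,0.003,-0.1426,-0.0017,0.111,30],
    [-0.002,0,0.003,-0.1426,-0.0017,0.111,30],
    [-0.002,0,0.003,-0.1426,-0.0017,0.111,30]
  ]
}}

```text
t: 17.3
tool_pos: [0.5914, 0.2856, 0.1604]
eef_rot: [0.837, 0.347, 0.391, -0.162]
wrist_force: [-0.4, 1.2, -1.1]
finger_gap: 0.0432
gripper_force: 61.0
```

Run:
```python
from crown import *
s=robot.get_state();print(s["t"],s["tool_pos"],s["qpos"].round(2),s["wrist_force"])
crown(s["tool_pos"][2]+.022)
delta([.5912,.2856,.13],flipR(45,50))
sc=robot.get_image("scene"); a=sc["pixels"][170:270,380:520,::-1]
cv2.imwrite("pics/p2.png",cv2.resize(a,(784,560),interpolation=cv2.INTER_CUBIC))
```

```text
17.3 [0.59135143 0.28563912 0.16043854] [ 0.09  0.46  1.8   1.33  0.53 -0.22] [-0.38084363  1.18645251 -1.06709211]
area [117 217  22  22 402] z 0.18199460710690196 cen [0.595  0.2859 0.182 ] circ [0.5953 0.286  0.182 ] 11.632549285888672 tilt [-0.009 -0.001]
rot [ 0.0003 -0.0011  0.0003] shift [-0.0466 -0.0002  0.0388]
```

View pics/p2.png

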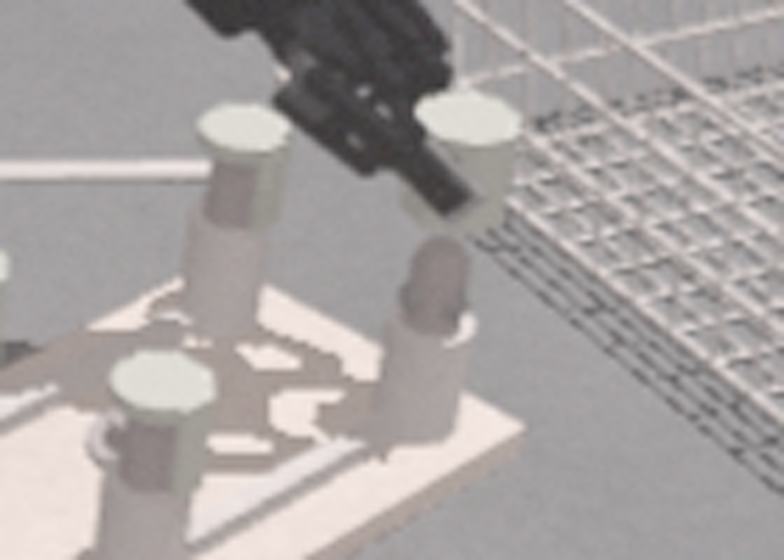

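```bash
python3 - <<'E'
from h import *
im=robot.get_image("scene"); px=im["pixels"]; C=cloud(im); p=px.astype(int)
m=((p[...,1]>195)&(p[...,1]-p[...,0]>=3)&(C[...,2]>.10)).astype(np.uint8)
n,L,S,c=cv2.connectedComponentsWithStats(m)
for i in range(1,n):
    if S[i,4]>15:
        k=L==i; z=np.median(C[k][:,2]); h=.123 if z<.14 else .181
        print(S[i],z.round(3),atz(im,c[i],h).round(4))
E
python3 - <<'E'
from h import *
im=robot.get_image("scene"); C=cloud(im); p=im["pixels"].astype(int); print(p[191,463],p[193,424],p[237,409])
m=((p.sum(2)>p[191,463].sum()-35)&(C[...,2]>.10)&(abs(C[...,0]-.57)<.16)&(abs(C[...,1]-.18)<.18)).astype(np.uint8)
n,L,S,c=cv2.connectedComponentsWithStats(m)
for i in range(1,n):
    if S[i,4]>15:
        k=L==i; z=np.median(C[k][:,2]); h=.123 if z<.14 else .181
        print(S[i],z.round(3),atz(im,c[i],h).round(4))
E
```

```text
[223 220 212] [223 220 212] [222 219 212]
[455 187  18   8 111] 0.178 [0.5983 0.2844 0.181 ]
[416 189  15   8  85] 0.121 [0.4827 0.2499 0.123 ]
[365 213  16   8 108] 0.121 [0.5389 0.0697 0.123 ]
[400 233  18  10 137] 0.121 [0.653  0.1045 0.123 ]
```

>>> {"fn": "send_rows", "kwargs": {
  "motion": [
    [0,0,0,-0.0077,0,0.0064,30],
    [0,0,0,-0.0153,0,0.0129,30],
    [0,0,0,-0.023,0,0.0193,30],
    [0,0,0,-0.0306,0,0.0257,30],
    [0,0,0,-0.0383,0,0.0321,30],
    [0,0,0,-0.046,0,0.0386,30],
    [0,0,0,-0.0536,0,0.045,30],
    [0,0,0,-0.0536,0,0.045,30],
    [0,0,0,-0.0536,0,0.045,30]
  ]
}}

```text
t: 18.62
tool_pos: [0.5913, 0.2856, 0.1251]
eef_rot: [0.837, 0.347, 0.391, -0.162]
wrist_force: [-0.1, 0.1, -0.6]
finger_gap: 0.0433
gripper_force: 61.0
```

Free entry, no side force. Down to the buttons in 1 mm steps.

>>> {"fn": "send_rows", "kwargs": {
  "motion": [
    [0,0,0,-0.0015,0,0.0013,30],
    [0,0,0,-0.0031,0,0.0026,30],
    [0,0,0,-0.0046,0,0.0039,30],
    [0,0,0,-0.0061,0,0.0051,30],
    [0,0,0,-0.0077,0,0.0064,30],
    [0,0,0,-0.0077,0,0.0064,30]
  ]
}}

```text
t: 19.38
tool_pos: [0.5913, 0.2855, 0.12]
eef_rot: [0.837, 0.347, 0.391, -0.162]
wrist_force: [-0.4, -0.6, 0.9]
finger_gap: 0.0431
gripper_force: 61.2
```

>>> {"fn": "send_rows", "kwargs": {
  "motion": [
    [0,0,0,-0.0015,0,0.0013,30],
    [0,0,0,-0.0031,0,0.0026,30],
    [0,0,0,-0.0031,0,0.0026,30]
  ]
}}

```text
t: 19.75
tool_pos: [0.5917, 0.2858, 0.1192]
eef_rot: [0.837, 0.347, 0.392, -0.162]
wrist_force: [-4.9, -2.6, 8.8]
finger_gap: 0.0428
gripper_force: 62.4
```

>>> {"fn": "send_rows", "kwargs": {
  "motion": [
    [0,0,0,-0.0014,-0.0007,-0.0016,30],
    [0,0,0,-0.0029,-0.0007,-0.0003,30],
    [0,0,0,-0.0045,-0.0007,0.001,30],
    [0,0,0,-0.0045,-0.0007,0.001,30]
  ]
}}

```text
t: 20.25
tool_pos: [0.5915, 0.2857, 0.1187]
eef_rot: [0.836, 0.347, 0.393, -0.162]
wrist_force: [-3.4, -1.4, 14.7]
finger_gap: 0.043
gripper_force: 62.7
```

>>> {"fn": "send_rows", "kwargs": {
  "motion": [
    [0,0,0,-0.0015,0,0.0013,30],
    [0,0,0,-0.0031,0,0.0026,30],
    [0,0,0,-0.0031,0,0.0026,30]
  ]
}}

```text
t: 20.62
tool_pos: [0.5918, 0.2857, 0.1172]
eef_rot: [0.836, 0.347, 0.394, -0.162]
wrist_force: [-2.6, -1.9, 15.3]
finger_gap: 0.0432
gripper_force: 62.5
```

>>> {"fn": "send_rows", "kwargs": {
  "motion": [
    [0,0,0,-0.0015,0,0.0013,30],
    [0,0,0,-0.0031,0,0.0026,30],
    [0,0,0,-0.0031,0,0.0026,30]
  ]
}}

```text
t: 21.0
tool_pos: [0.591, 0.2853, 0.1132]
eef_rot: [0.837, 0.347, 0.392, -0.162]
wrist_force: [0.9, 0.2, 5.1]
finger_gap: 0.0431
gripper_force: 61.4
```

>>> {"fn": "send_rows", "kwargs": {
  "motion": [
    [0,0,0,-0.0015,0,0.0013,30],
    [0,0,0,-0.0031,0,0.0026,30],
    [0,0,0,-0.0031,0,0.0026,30]
  ]
}}

```text
t: 21.38
tool_pos: [0.5906, 0.2851, 0.1101]
eef_rot: [0.837, 0.347, 0.391, -0.162]
wrist_force: [3.2, 0.4, 3.2]
finger_gap: 0.0433
gripper_force: 61.0
```

>>> {"fn": "send_rows", "kwargs": {
  "motion": [
    [0,0,0,-0.0015,0,0.0013,30],
    [0,0,0,-0.0031,0,0.0026,30],
    [0,0,0,-0.0031,0,0.0026,30]
  ]
}}

```text
t: 21.75
tool_pos: [0.5896, 0.2848, 0.1062]
eef_rot: [0.838, 0.347, 0.389, -0.162]
wrist_force: [5.3, 1.2, -10.2]
finger_gap: 0.0434
gripper_force: 62.1
```

Clicked: the force dropped and the cap is being drawn down. I'll ease the side shift and continue to the hard stop (TCP z of about 0.102).

>>> {"fn": "send_rows", "kwargs": {
  "motion": [
    [0,0,0,-0.0008,0.001,0.0022,30],
    [0,0,0,-0.0023,0.001,0.0035,30],
    [0,0,0,-0.0039,0.001,0.0048,30],
    [0,0,0,-0.0039,0.001,0.0048,30]
  ]
}}

```text
t: 22.25
tool_pos: [0.5907, 0.2851, 0.1044]
eef_rot: [0.837, 0.347, 0.39, -0.162]
wrist_force: [1.5, 0.4, -8.3]
finger_gap: 0.0435
gripper_force: 62.7
```

>>> {"fn": "send_rows", "kwargs": {
  "motion": [
    [0,0,0,-0.0015,0,0.0013,30],
    [0,0,0,-0.0031,0,0.0026,30],
    [0,0,0,-0.0031,0,0.0026,30]
  ]
}}

```text
t: 22.62
tool_pos: [0.5913, 0.2853, 0.1034]
eef_rot: [0.837, 0.347, 0.391, -0.162]
wrist_force: [0.3, -0.9, -0.6]
finger_gap: 0.0428
gripper_force: 63.0
```

>>> {"fn": "send_rows", "kwargs": {
  "motion": [
    [0,0,0,-0.0015,0,0.0013,30],
    [0,0,0,-0.0023,0,0.0019,30],
    [0,0,0,-0.0023,0,0.0019,30]
  ]
}}

```text
t: 23.0
tool_pos: [0.5914, 0.2854, 0.1024]
eef_rot: [0.837, 0.347, 0.392, -0.162]
wrist_force: [-2.2, -2.0, 6.9]
finger_gap: 0.0429
gripper_force: 64.2
```

Run:
```python
from crown import *
s=robot.get_state();print(s["t"],s["tool_pos"],s["wrist_force"],s["ft_torque"])
crown(.123)
```

```text
23.0 [0.59141093 0.28535732 0.10237622] [-2.15126504 -2.02823982  6.85032214] [0.10289768 0.03388176 0.13056262]
area [127 220  21  21 357] z 0.12350467144763044 cen [0.595  0.2851 0.1235] circ [0.5949 0.285  0.1235] 11.011222839355469 tilt [ 0.003 -0.005]
```

>>> {"fn": "send_rows", "kwargs": {
  "motion": [
    [0,0,0,-0.0008,0,0.0006,30],
    [0,0,0,-0.0008,0,0.0006,30],
    [0,0,0,-0.0008,0,0.0006,30]
  ]
}}

```text
t: 23.42
tool_pos: [0.5915, 0.2854, 0.1023]
eef_rot: [0.836, 0.347, 0.392, -0.162]
wrist_force: [-5.8, -3.2, 8.9]
finger_gap: 0.0428
gripper_force: 64.6
```

>>> {"fn": "send_rows", "kwargs": {
  "motion": [
    [0,0,0,-0.0008,0,0.0006,30],
    [0,0,0,-0.0008,0,0.0006,30],
    [0,0,0,-0.0008,0,0.0006,30]
  ]
}}

```text
t: 23.8
tool_pos: [0.5916, 0.2855, 0.1023]
eef_rot: [0.836, 0.347, 0.392, -0.162]
wrist_force: [-6.6, -4.2, 12.2]
finger_gap: 0.0431
gripper_force: 65.1
```

>>> {"fn": "send_rows", "kwargs": {
  "motion": [
    [0,0,0,-0.0014,-0.0004,-0.0012,30],
    [0,0,0,-0.0014,-0.0004,-0.0012,30],
    [0,0,0,-0.0014,-0.0004,-0.0012,30],
    [0,0,0,-0.0014,-0.0004,-0.0012,30]
  ]
}}

```text
t: 24.3
tool_pos: [0.5913, 0.2852, 0.1023]
eef_rot: [0.836, 0.347, 0.393, -0.162]
wrist_force: [-0.4, 0.5, 9.3]
finger_gap: 0.0435
gripper_force: 63.6
```

Run:
```python
from crown import *
for _ in range(3):
    crown(.123); s=robot.get_state();print(s["t"],s["tool_pos"].round(4),s["wrist_force"].round(1))
```

```text
area [127 220  21  21 361] z 0.12381098305633276 cen [0.5948 0.2849 0.1238] circ [0.5956 0.2857 0.1238] 11.246065139770508 tilt [-0.021 -0.031]
24.35 [0.5913 0.2852 0.1023] [-0.3  1.5  8.4]
area [127 220  21  21 363] z 0.1237566733592097 cen [0.5948 0.2848 0.1238] circ [0.5955 0.2853 0.1238] 11.188298225402832 tilt [ 0.006 -0.005]
24.4 [0.5913 0.2852 0.1023] [-1.4  1.4  8.6]
area [127 220  21  21 361] z 0.123654486021755 cen [0.5949 0.2849 0.1237] circ [0.5956 0.2855 0.1237] 11.191977500915527 tilt [-0.002 -0.008]
24.45 [0.5914 0.2852 0.1023] [-0.1  1.9  8. ]
```

Fully home, with crown height matching the finished legs. I'll raise the push slightly, to about 11 N.

>>> {"fn": "send_rows", "kwargs": {
  "motion": [
    [0,0,0,-0.001,0,0.0005,30],
    [0,0,0,-0.001,0,0.0005,30],
    [0,0,0,-0.001,0,0.0005,30],
    [0,0,0,-0.001,0,0.0005,30],
    [0,0,0,-0.001,0,0.0005,30],
    [0,0,0,-0.001,0,0.0005,30]
  ]
}}

```text
t: 25.2
tool_pos: [0.5914, 0.2852, 0.1023]
eef_rot: [0.836, 0.347, 0.393, -0.162]
wrist_force: [-1.5, -0.6, 11.8]
finger_gap: 0.0432
gripper_force: 64.4
```

```bash
python3 -c "
from plant import robot
print(robot.get_state()['wrist_force']); print(robot.hand_in())"
```

```text
[-1.51640294 -0.55125336 11.83995886]
the job is handed in; nothing more can be done
None
```

The cap is clicked on and fully home on the bare stud, its crown level with the finished legs to within measurement error; I handed the job in at about 25 s with the gripper still holding it and pushing down at about 12 N.

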